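# Open the workshop radio's battery bay

## Task

The radio lies face down on the bench and its batteries need changing. Press the red snap tab in with a fingertip until the black battery cover springs loose, then push the cover by its raised thumb ridge right out of its guide rails, so that the whole battery bay lies open. Do not pick the cover up: leave it lying flat on the radio's back, with the tab free, and leave the batteries, tools and carvings around it alone.

Things in the scene. Friction and masses are not known exactly. Their poses are not given: they have to be found in the camera images.
- radio: Portable radio face down on a cork mat, fixed to the bench; silver case 340 mm long (its y), 180 mm wide (its x). Origin on the bench under the middle of the case, z up; its flat back panel is 83 mm above. Beyond the rails the panel is flat and free for y = -4 to +170 mm, x = -65 to +55 mm. Folded aerial, 8 mm high, along x = +72 mm; carrying handle 30 mm out from the +x side, 52 mm high.
- tab (a joint): Red snap tab, a sprung lever in the back panel at the cover's -y end, hinged at its outer (-y) end. 0 at rest, 0.24 rad fully pressed (pad 7 mm lower). Press straight down. The cover is released beyond about 0.1 rad (pad 3 mm lower). Needs 3 N to start, 4.5 N to release, 7 N at the bottom; springs back when let go.
- tab_pad (a point): Middle of the top of the tab's press pad, a rounded red roll 20 mm wide (x) and 14 mm thick (y). At rest its top is 17 mm above the radio's back panel, at x = -20, y = -135 mm in the radio's frame. What stands around it is lower: up to 8 mm above the panel, so the tab can be pressed home with a broad fingertip.
- cover: Black battery cover, loose plate 116 (y) x 72 (x) x 4 mm, about 60 g. Origin: centre of its underside; seated at x -20, y -66, z 83 mm in the radio's frame, axes parallel to the radio's. Slides only towards the radio's +y. Locked until the tab is pressed; spring prongs then push it 12 to 15 mm to +y. Clear of the rails at y = +54 mm (radio's frame), 120 mm from its seat.
- ridge (a point): Middle of the cover's grey thumb ridge, 10 mm above the cover's underside, at y = +20 mm in the cover's frame. The ridge stands across the cover: 46 mm wide (x), 8 mm thick (y), its top 12 mm above the cover's upper face. Pushed on its -y face towards +y it slides the cover with less than 2 N.
- bay (a point): Centre of the battery bay's mouth, level with the back panel, at x = -20, y = -64 mm in the radio's frame. The bay is 100 mm long (y), 56 mm wide (x), with four green batteries in it under the cover. Guide rails lie on both sides of the cover, from 72 mm before to 60 mm beyond this point along y, 8 mm high above the panel; 65 mm clear between their lips.
- cell_a: Spare battery standing on the bench beside the radio, 26 mm diameter, 50 mm tall. Origin under its centre. Leave alone.
- cell_b: Second spare battery, the same. Leave alone.
- chisel_a: Carving chisel with a pale wooden handle, 190 mm long (its x), 19 mm high, lying beyond the radio. Origin on the bench, 35 mm behind the handle's front end. Leave alone.
- chisel_b: Carving chisel with a brown handle, same size. Leave alone.
- chisel_c: Carving chisel with a dark handle, same size. Leave alone.
- mallet: Wooden mallet on its side: head 70 x 110 x 60 mm high, handle 185 mm to its -x. Origin under the head's centre. Leave alone.
- blank: Pale block of carving wood 120 x 90 x 55 mm high. Origin under its centre. Leave alone.
Mind the look-alikes: they are no part of the job. What is meant by the cover is not blue, brown or pink, and is the smaller of those in its own colour.

How it is judged:
On the way, in this order (a step that is already met when the one before it is completed fails the run):
1. the snap tab is pressed in and the cover has sprung loose (8 mm along its rails) (y of cover in the frame of radio above -0.058 m), for 0.05 s.
2. the cover is pushed out along its rails, off the battery bay (y of cover in the frame of radio above 0.046 m), for 0.1 s.
At the end, for the whole second after the job is handed in: The cover lies still and flat on the radio's back panel (underside within 5 mm of the panel, tilted less than 0.06 rad) at least 112 mm along from its seat, so that the bay is wholly open; the tab has sprung back (below 0.04 rad) (z of cover in the frame of radio between 0.08 and 0.088 m and angle between cover's own z axis and vertical below 0.06 rad and y of cover in the frame of radio above 0.046 m and value of joint tab below 0.04 rad and linear speed of cover below 0.02 m/s); the robot touches nothing.
It fails at once if the cover is lifted off the radio's back, tipped up or dropped off the radio (z of cover in the frame of radio above 0.095 m or z of cover in the frame of radio below 0.07 m or angle between cover's own z axis and vertical above 0.3 rad).
It fails at once if a bystander is moved by more than 20 mm or a standing one tipped (distance of any of cell_a, cell_b, chisel_a, chisel_b, chisel_c, mallet, blank from where it was at the start of the episode above 0.02 m or angle between any of cell_a, cell_b's own z axis and vertical above 0.4 rad).
It also fails if it takes over 38 s, if anything falls off the work surface, if the arm or the gripper's body presses on something with over 40 N, if the wrist force passes 120 N, or if a joint passes its speed limit or range.

## Robot

A 6-joint arm with a two-finger parallel gripper is mounted at the origin on the work surface. World frame = base frame: x ahead of the robot, y to its left, z up, the work surface at z = 0. Lengths are in m, angles in rad, forces in N, time in s.
With the tool pointing down it reaches from about 0.4 to 0.825 m from the base axis. Payload 7 kg.
Tool frame: the origin (TCP) lies at the very end of the fingers, on their centre line; the grasp point (between the pads) lies 19 mm behind it (env.hold_point_z is the distance from the TCP to the grasp point, in m); z points along the fingers, y is the direction in which the jaws open and shut (so a half turn about z gives the same grasp; the last joint's range is limited). The gripper opens to 88 mm and grips with 3 to 60 N. Pads are 19 mm wide; open, the fingers measure 130 mm over their backs; the gripper's body (78 mm by 193 mm) begins 47 mm behind the grasp point.
Start: joints at [-0.85, 0.359, 0.012, 0, -1.224, -0.288], TCP at [0.283, -0.613, 0.227] pointing down, gripper open.
Joint ranges: [-3.07, 3.07], [-1.43, 2.12], [-1.02, 1.25], [-3.03, 1.67], [-3.05, -0], [-3.03, 3.03]. Speed limits (rad/s): [2.39, 2.39, 3.01, 3.14, 3.14, 3.14].

## Interface

Orientations are given as a rotation vector (axis times angle).
In Python, from station import env gives the robot as it stands. The module is installed in compiled form; this text tells all that it offers. Calls block until the motion is done:
- env.movep(position, orientation): joint-space move of the TCP to a pose.
- env.move_straight(position, v=0.15, rotation=None, threshold=None): straight line of the TCP; rotation=None keeps the orientation; v is the mean speed in m/s. With threshold (N) it stops when the force on the tool has changed by that much, and returns True; else False.
- env.move_joints(angles): joint-space move.
- env.set_gripper(opening, force=None): opening from 0.0 (shut) to 1.0 (fully open); force is the grip in N (None keeps the last); returns when the fingers have stopped.
- env.pause(seconds).
- env.ik(position, orientation): joint angles nearest the present ones, or None.
- env.capture(name): name is "side" or "top"; returns a dict with "pixels" (384x512x3 uint8, red, green, blue), "z_map" (384x512 float32, m along the optical axis (not along the pixel's ray), 0 where there is no reading), "mtx" (3x3 intrinsics, pixels), "R" (3x3) and "t" (3): a world point X has camera coordinates R X + t. Camera axes: x right, y down, z forward; pixel columns grow to the right and rows downward; lengths in m; the calibration is good to about 2 mm. A picture is of the moment at which its call begins.
A pose or a line that the arm cannot do raises env.Unreachable and nothing moves.
- env.finish_job(): hands the job in, once; it reports no verdict.
Readings, each from a call of its own:
- env.current_time(): time.
- env.current_joint_pos(): joint angles.
- env.current_joint_vel(): joint speeds.
- env.current_joint_torque(): joint torques, N m.
- env.current_tool_pos(): TCP position.
- env.current_eef_rot(): TCP orientation.
- env.current_contact_force(): force on the tool from outside, world axes, zero at the start.
- env.current_moment(): the same for the moment, N m.
- env.current_grip_width(): opening from 0.0 (shut) to 1.0 (fully open).
Only numpy, scipy, OpenCV 4.12 (cv2) and the standard library are available. Lean on these libraries where they do the work, as an engineer would, in place of code of your own. Each camera call takes 0.05 s, during which the arm holds its last target.

## Working session

There is one attempt and no reset: what is moved stays moved. The work goes in short steps, each a Python script; the robot and the scene stay as the last script left them, time stands still between calls to the robot, and variables do not carry over. Pictures are saved under pics/ and viewed, and the job is handed in when it is done.

```bash
mkdir -p pics; ls
python3 - <<'E'
from station import env
import cv2, numpy as np, pickle
for n in("side","top"):
    c=env.capture(n); pickle.dump(c,open(f"{n}0.pkl","wb"))
    cv2.imwrite(f"pics/{n}0.png",cv2.resize(c["pixels"][:,:,::-1],(800,600),interpolation=cv2.INTER_CUBIC))
    print(n,c["mtx"].tolist(),(-c["R"].T@c["t"]).round(3),c["R"].round(3).tolist(), (c["z_map"]>0).mean())
print(env.current_time(),env.current_eef_rot())
E
```

```text
pics
side [[374.4861388598353, 0.0, 248.68861789845357], [0.0, 374.4861388598353, 194.854894733096], [0.0, 0.0, 1.0]] [0.423 0.726 0.792] [[-0.999, -0.039, -0.013], [-0.019, 0.716, -0.698], [0.036, -0.697, -0.716]] 0.9958852132161459
top [[373.38801810347127, 0.0, 248.75406668819807], [0.0, 373.38801810347127, 188.30136339201712], [0.0, 0.0, 1.0]] [0.262 0.014 1.36 ] [[0.025, -1.0, 0.014], [-0.984, -0.027, -0.177], [0.177, -0.009, -0.984]] 0.99591064453125
0.1 [ 6.74292196e-01 -3.06792162e+00 -2.27864178e-03]
```

View pics/side0.png

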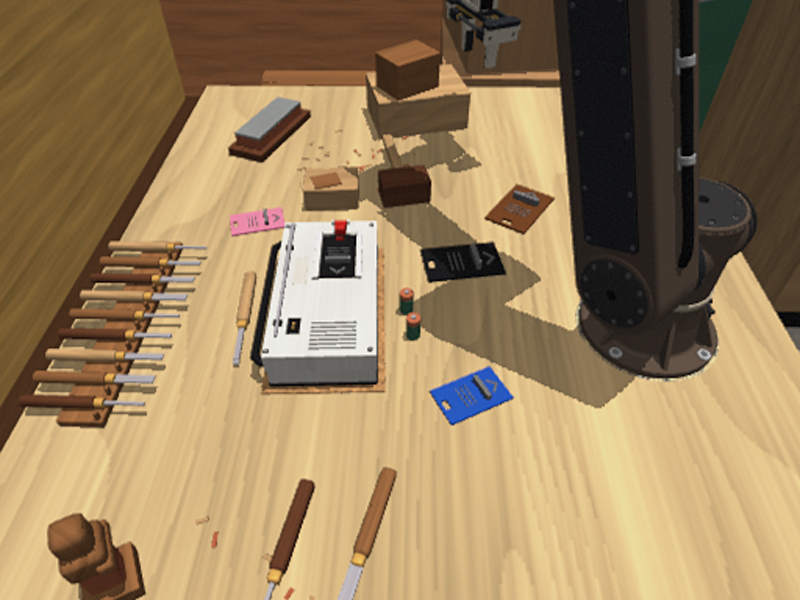

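View pics/top0.png

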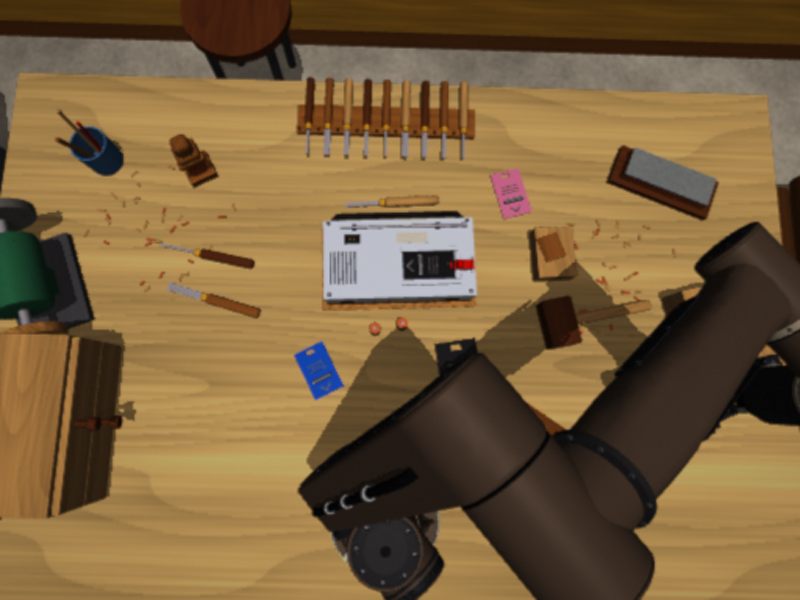

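Candidates for the cover, in 800x600 view pixels:
- black plate in the radio (side 340,262; top 430,265)
- larger-looking black plate on the bench (side 462,262; top 455,355)
- blue plate (side 470,395)
- brown plate (side 520,208)
- pink plate (side 257,221)

I choose the black one in the radio's back, next to the red tab (side 340,230). I'll check that in a crop and measure it.

```bash
cat > h.py <<'E'
import numpy as np, cv2, pickle
def ray(c,u,v):
    d=np.linalg.inv(c["mtx"])@np.array([u,v,1.]); R=c["R"]
    return -R.T@c["t"], R.T@d
def plane(c,u,v,z):
    o,d=ray(c,u,v); return o+d*(z-o[2])/d[2]
def two(c1,p1,c2,p2):
    o1,d1=ray(c1,*p1);o2,d2=ray(c2,*p2)
    d1=d1/np.linalg.norm(d1);d2=d2/np.linalg.norm(d2)
    s=np.linalg.lstsq(np.c_[d1,-d2],o2-o1,rcond=None)[0]
    a=o1+s[0]*d1;b=o2+s[1]*d2
    return (a+b)/2,np.linalg.norm(a-b)
def masks(c):
    hsv=cv2.cvtColor(c["pixels"],cv2.COLOR_RGB2HSV); h,s,v=cv2.split(hsv)
    return dict(red=(((h<6)|(h>174))&(s>180)&(v>90)).astype(np.uint8),
      white=((s<40)&(v>150)).astype(np.uint8), black=((v<75)&(s<90)).astype(np.uint8))
E
python3 - <<'E'
from h import *
S=pickle.load(open("side0.pkl","rb"));T=pickle.load(open("top0.pkl","rb"))
cs=S["pixels"][130:260,150:270,::-1]; ct=T["pixels"][125:205,195:315,::-1]
a=cv2.resize(cs,None,fx=4.6,fy=4.6,interpolation=cv2.INTER_CUBIC)[:598]
cv2.imwrite("pics/crop_s.png",a); cv2.imwrite("pics/crop_t.png",cv2.resize(ct,None,fx=6.5,fy=6.5,interpolation=cv2.INTER_CUBIC))
for n,c in (("S",S),("T",T)):
    m=masks(c)
    for k in m:
        nn,l,st,ce=cv2.connectedComponentsWithStats(m[k])
        for i in range(1,nn):
            x,y,w,hh,A=st[i]
            if A>(8 if k=='red' else 150) and 120<ce[i][0]<350 and 90<ce[i][1]<260:
                cn=cv2.findContours((l==i).astype(np.uint8),cv2.RETR_EXTERNAL,cv2.CHAIN_APPROX_NONE)[0][0]
                z=np.median(c["z_map"][l==i]); 
                o,d=ray(c,*ce[i]); print(n,k,st[i],ce[i].round(1),cv2.minAreaRect(cn), "pt",(o+d*z).round(3))
E
```

```text
S red [215 142   7   8  42] [217.5 144.8] ((218.0, 145.5), (7.0, 6.0), 90.0) pt [ 0.559 -0.154  0.099]
S white [ 167  140   74   89 4709] [206.4 189. ] ((203.5, 184.0), (73.0, 88.0), 0.0) pt [0.572 0.023 0.089]
S black [204 150  24  28 517] [216.  164.2] ((215.5, 163.5), (27.0, 23.0), 90.0) pt [ 0.556 -0.077  0.089]
S black [161 155  19  79 331] [168.8 196.1] ((169.54486083984375, 193.64466857910156), (8.217009544372559, 79.20103454589844), 8.23561954498291) pt [0.68  0.019 0.054]
S black [270 155  54  26 958] [295.6 167.3] ((296.3663330078125, 167.16336059570312), (21.293794631958008, 51.642433166503906), 84.2894058227539) pt [ 0.32  -0.16   0.009]
T red [291 166  12   6  61] [296.5 168.9] ((296.5, 168.5), (5.0, 11.0), 90.0) pt [ 0.563 -0.163  0.092]
T white [ 207  139   98   52 3605] [252.2 165.2] ((254.98513793945312, 164.9346160888672), (49.64070510864258, 97.25579833984375), 88.49256896972656) pt [ 0.574 -0.008  0.084]
T black [213 136  82   5 225] [254.  137.8] ((253.4713592529297, 137.79830932617188), (2.808727502822876, 81.024658203125), 88.63607025146484) pt [ 0.685 -0.013  0.051]
T black [258 161  33  17 497] [273.6 169. ] ((274.0, 169.0), (16.0, 32.0), 90.0) pt [ 0.562 -0.083  0.088]
T black [210 190  92   4 166] [256.  191.6] ((255.50469970703125, 191.6710968017578), (1.8349279165267944, 91.04802703857422), 88.4306411743164) pt [ 0.486 -0.025  0.049]
T black [199 217 106  89 761] [264.  252.4] ((249.78675842285156, 259.5979919433594), (20.140260696411133, 134.91793823242188), 49.127593994140625) pt [ 0.27  -0.033  0.489]
```

View pics/crop_s.png

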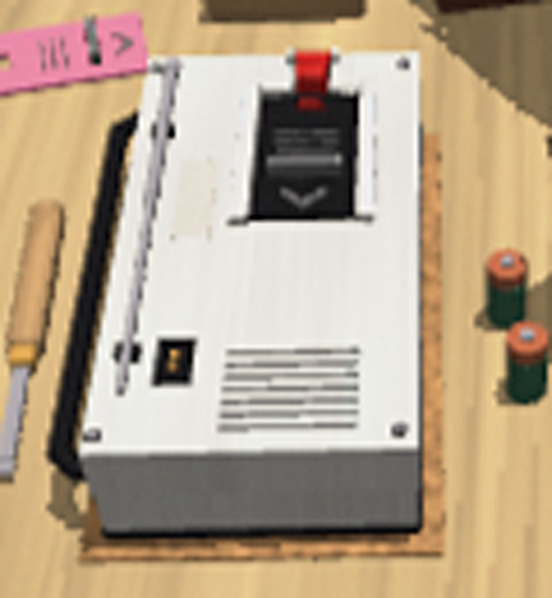

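View pics/crop_t.png

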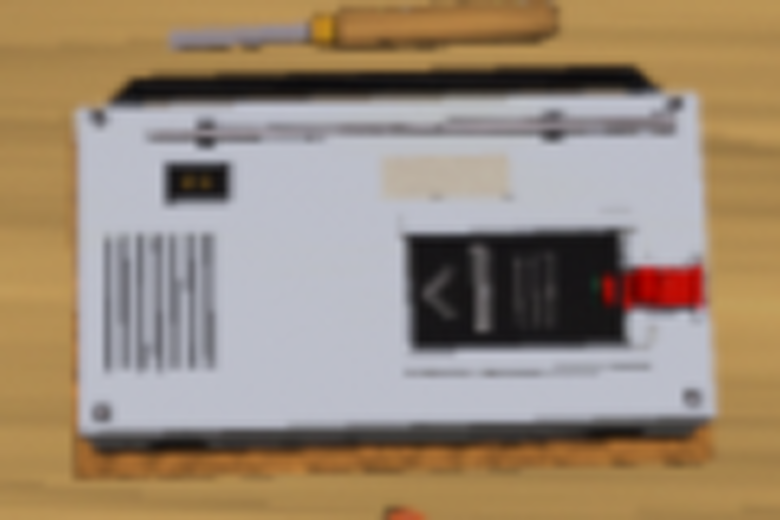

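The crop shows the black plate in the rails with its ridge at (305,160) in the side crop, and the red tab at (312,70) at its far end. Next I'll triangulate the case corners, the cover corners, the ridge and the tab.

```bash
cat > m1.py <<'E'
from h import *
from scipy.spatial.transform import Rotation as Ro
S=pickle.load(open("side0.pkl","rb"));T=pickle.load(open("top0.pkl","rb"))
s=lambda x,y:((x+.5)/4.6-.5+150,(y+.5)/4.6-.5+130)
t=lambda x,y:((x+.5)/6.5-.5+195,(y+.5)/6.5-.5+125)
P={}
for k,a,b in [("c++",(82,449),(75,107)),("c-+",(420,449),(80,432)),("c--",(420,52),(715,415)),("c+-",(148,54),(695,93)),
  ("cov-+",(356,219),(412,349)),("cov++",(248,217),(404,234)),("ridge top",(305,157),(484,290))]:
    p,g=two(S,s(*a),T,t(*b)); P[k]=p; print(k,p.round(4),"gap mm",round(g*1e3,1))
C=np.array([P[k] for k in("c++","c-+","c--","c+-")])
M=np.array([[.09,.17],[-.09,.17],[-.09,-.17],[.09,-.17]])
print("len",np.linalg.norm(C[0]-C[3]),np.linalg.norm(C[1]-C[2]),"wid",np.linalg.norm(C[0]-C[1]),np.linalg.norm(C[2]-C[3]))
H=C[:,:2];c=H.mean(0);A=(M.T@(H-c));yaw=np.arctan2(A[0,1]-A[1,0],A[0,0]+A[1,1])
print("centre",c,"yaw",yaw,"z",C[:,2].mean())
R=np.array([[np.cos(yaw),-np.sin(yaw)],[np.sin(yaw),np.cos(yaw)]])
print("resid",((H-c)@R-M).round(4).tolist())
for k in P: print(k,"radio xy",(R.T@(P[k][:2]-c)).round(4))
print("pad pred",c+R@[-.02,-.135],"ridge pred",c+R@[-.02,-.046])
for n,cc in(("S",S),("T",T)):
    m=masks(cc)["red"];v,u=np.nonzero(m); k=(u>200)&(u<310)&(v>130)&(v<200)
    X=np.array([ray(cc,a,b)[0]+ray(cc,a,b)[1]*cc["z_map"][b,a] for a,b in zip(u[k],v[k])])
    q=(X[:,:2]-c)@R
    for yb in np.arange(-.18,-.1,.008):
        w=(q[:,1]>=yb)&(q[:,1]<yb+.008)
        if w.any(): print(n,"y",round(yb,3),"x",q[w,0].min().round(3),q[w,0].max().round(3),"z",X[w,2].max().round(3))
# panel depth-check
v,u=np.nonzero(masks(T)["white"]);k=(u>220)&(u<250)&(v>150)&(v<185)
print("panel z",[np.median([(ray(T,a,b)[0]+ray(T,a,b)[1]*T["z_map"][b,a])[2] for a,b in zip(u[k],v[k])])])
E
python3 m1.py
```

```text
c++ [0.6537 0.1565 0.0891] gap mm 4.4
c-+ [0.4757 0.1467 0.0833] gap mm 4.4
c-- [ 0.4937 -0.1921  0.0854] gap mm 4.6
c+- [ 0.6728 -0.1811  0.0888] gap mm 2.0
cov-+ [ 0.5245 -0.0293  0.0847] gap mm 6.3
cov++ [ 0.5876 -0.0237  0.0899] gap mm 4.2
ridge top [ 0.5561 -0.0666  0.1004] gap mm 2.8
len 0.3380742171422794 0.33920716146481694 wid 0.17831375986035936 0.17949003406314704
centre [ 0.57396464 -0.01749585] yaw 0.05558134893818764 z 0.08664255732678817
resid [[-0.0008, -0.0007], [0.001, -0.0006], [0.0002, 0.0002], [-0.0004, 0.0012]]
c++ radio xy [0.0892 0.1693]
c-+ radio xy [-0.089   0.1694]
c-- radio xy [-0.0898 -0.1698]
c+- radio xy [ 0.0896 -0.1688]
cov-+ radio xy [-0.0501 -0.009 ]
cov++ radio xy [ 0.0133 -0.0069]
ridge top radio xy [-0.0205 -0.0481]
pad pred [ 0.56149515 -0.15339843] ridge pred [ 0.55655095 -0.06453587]
S y -0.172 x -0.031 -0.03 z 0.085
S y -0.164 x -0.029 -0.013 z 0.091
S y -0.156 x -0.026 -0.017 z 0.091
S y -0.14 x -0.03 -0.015 z 0.102
S y -0.132 x -0.03 -0.014 z 0.102
S y -0.124 x -0.021 -0.018 z 0.088
S y -0.116 x -0.027 -0.015 z 0.091
T y -0.172 x -0.02 -0.009 z 0.092
T y -0.164 x -0.026 -0.012 z 0.092
T y -0.156 x -0.026 -0.011 z 0.092
T y -0.148 x -0.027 -0.012 z 0.098
T y -0.14 x -0.028 -0.01 z 0.104
T y -0.132 x -0.028 -0.009 z 0.101
T y -0.124 x -0.021 -0.014 z 0.089
T y -0.116 x -0.025 -0.014 z 0.091
panel z [np.float64(0.0837460210056713)]
```

The case fit agrees with the text: 338–339 × 178–179 mm, panel 84–87 mm high, residuals ≤1.2 mm. The cover end is at y≈-8, the ridge at (-20.5,-48) and the pad top at about 0.101 m. Next I'll check obstacle heights on the way over and the IK.

```bash
cat >> h.py <<'E'
from scipy.spatial.transform import Rotation as Ro
YAW=0.0556; C0=np.array([0.5740,-0.0175])
RR=np.array([[np.cos(YAW),-np.sin(YAW)],[np.sin(YAW),np.cos(YAW)]])
def W(x,y,z): return np.r_[C0+RR@[x,y],z]
def radio(p): return np.r_[RR.T@(np.asarray(p)[:2]-C0),p[2]]
rx=np.r_[RR[:,0],0];ry=np.r_[RR[:,1],0];zz=np.array([0,0,-1.])
RA=Ro.from_matrix(np.c_[ry,rx,zz]).as_rotvec(); RB=Ro.from_matrix(np.c_[-ry,-rx,zz]).as_rotvec()
E
python3 - <<'E'
from h import *
from station import env
S=pickle.load(open("side0.pkl","rb"))
for (u,v) in [(400,45),(410,80),(420,110),(330,180),(405,180),(370,90)]:
    u,v=int(u*.64),int(v*.64); o,d=ray(S,u,v); print((o+d*S["z_map"][v,u]).round(3))
print(env.current_joint_pos())
for n,r in(("A",RA),("B",RB)):
  for p in [W(-.02,-.135,.2),W(-.02,-.135,.093),W(-.02,.07,.09)]: 
    q=env.ik(p,r); print(n,None if q is None else np.round(q,2))
E
```

```text
[ 0.46  -0.775  0.193]
[ 0.434 -0.679  0.144]
[ 0.409 -0.667  0.073]
[ 0.605 -0.367  0.06 ]
[ 0.439 -0.369  0.061]
[ 0.543 -0.767  0.077]
[-8.49877182e-01  3.59324866e-01  1.11528919e-02 -3.32992569e-04
 -1.22410879e+00 -2.88109701e-01]
A None
A None
A [ 0.45  0.29 -0.44  0.   -0.85  2.75]
B [ 0.07  0.23 -0.24  0.   -1.11 -0.01]
B [ 0.07  0.33 -0.37  0.   -0.87 -0.01]
B [ 0.45  0.29 -0.44  0.   -0.85 -0.39]
```

Run:
```python
from h import *
from station import env
p=np.array(env.current_tool_pos()); env.move_straight(p+[0,0,.1],v=.2)
env.set_gripper(0.0,force=10)
env.movep(W(-.02,-.135,.2),RB)
env.move_straight(W(-.02,-.135,.125),v=.15)
print(env.current_time(),env.current_tool_pos(),env.current_grip_width(),np.round(env.current_contact_force(),2))
c=env.capture("side");pickle.dump(c,open("side1.pkl","wb"))
cv2.imwrite("pics/s1.png",cv2.resize(c["pixels"][80:220,130:300,::-1],None,fx=4.2,fy=4.2,interpolation=cv2.INTER_CUBIC))
```

```text
4.8083 [ 0.56204963 -0.15383875  0.12563332] 0.006739573340519865 [-0.98 -0.58  0.17]
```

View pics/s1.png

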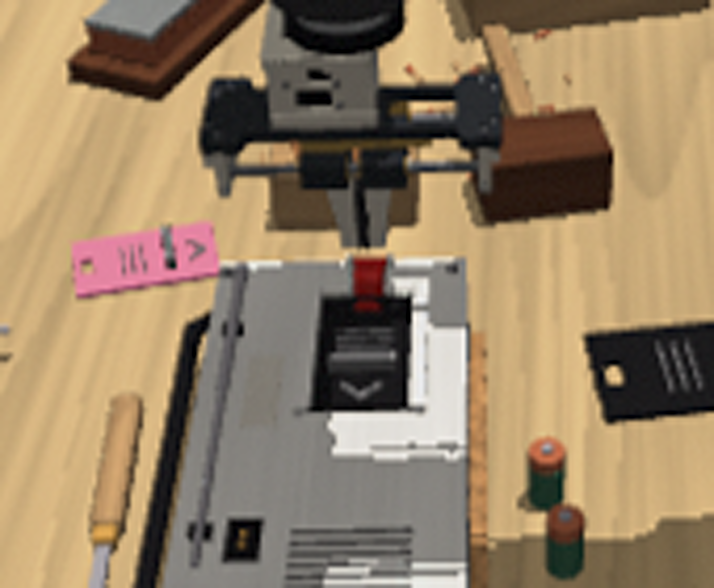

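The shut fingertips at (363,240) hang above and in line with the red tab at (370,270). Now I'll press in small steps and watch the force.

Run:
```python
from h import *
from station import env
f0=np.array(env.current_contact_force())
for z in [.106,.102,.100,.0985,.097,.0955,.0945,.0935]:
    env.move_straight(W(-.02,-.135,z),v=.03)
    f=np.array(env.current_contact_force())-f0
    print(z,round(env.current_tool_pos()[2],4),f.round(2))
    if f[2]>6.3: break
env.pause(.2); print((np.array(env.current_contact_force())-f0).round(2))
env.move_straight(W(-.02,-.135,.150),v=.2)
print(env.current_time())
for n in("side","top"):
    c=env.capture(n);pickle.dump(c,open(n+"2.pkl","wb"))
    cv2.imwrite(f"pics/{n}2.png",cv2.resize(c["pixels"][110:230,150:310,::-1],None,fx=4.6,fy=4.6,interpolation=cv2.INTER_CUBIC))
```

```text
0.106 0.106 [-0.94 -0.96 -0.5 ]
0.102 0.1018 [-0.5  -0.93  0.28]
0.1 0.1002 [ 0.39 -0.43  1.02]
0.0985 0.099 [-1.6   1.92  4.91]
0.097 0.0974 [-1.15  3.29  5.14]
0.0955 0.096 [-0.78  3.75  5.67]
0.0945 0.0951 [-1.12  5.14  5.89]
0.0935 0.0942 [-1.57  4.27  6.98]
[-1.77  4.86  6.91]
8.0583
```

View pics/side2.png

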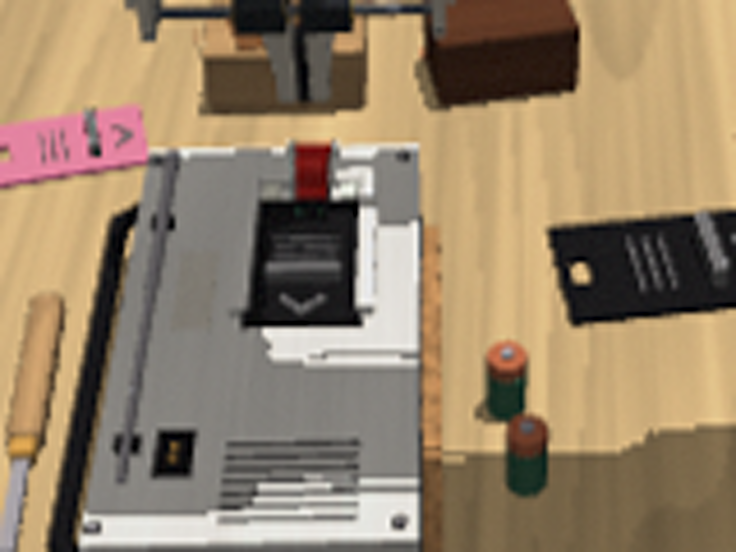

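The cover's near edge at (300,325) has moved about 3 px towards +y, the latch tongue is off the cover, and the tab is up again. I'll measure the shift by casting rays onto the known planes.

Run:
```python
from h import *
S=pickle.load(open("side2.pkl","rb"));T=pickle.load(open("top2.pkl","rb"));S0=pickle.load(open("side0.pkl","rb"))
s0=lambda x,y:((x+.5)/4.6-.5+150,(y+.5)/4.6-.5+130)
s=lambda x,y:((x+.5)/4.6-.5+150,(y+.5)/4.6-.5+110)
for k,a,b,z in[("edge",(302,218),(300,325),.087),("ridge",(305,157),(302,266),.099)]:
    print(k,radio(plane(S0,*s0(*a),z)).round(4),radio(plane(S,*s(*b),z)).round(4))
```

```text
edge [-0.0209 -0.0074  0.087 ] [-0.0203  0.0056  0.087 ]
ridge [-0.0218 -0.0492  0.099 ] [-0.0207 -0.0336  0.099 ]
```

View pics/top2.png

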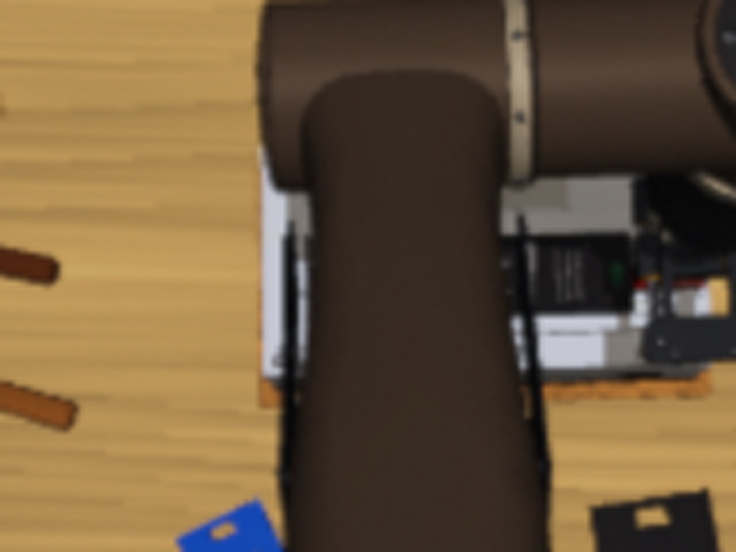

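The cover has sprung 13–15 mm. I'll come down behind the ridge and push.

Run:
```python
from h import *
from station import env
env.move_straight(W(-.02,-.065,.150),v=.2)
print(env.move_straight(W(-.02,-.065,.108),v=.12))
f0=np.array(env.current_contact_force())
print("hit",env.move_straight(W(-.02,-.065,.092),v=.05,threshold=4),env.current_tool_pos(),(np.array(env.current_contact_force())-f0).round(2))
for y in np.r_[-.052:.0681:.012]:
    env.move_straight(W(-.02,y,.092),v=.05)
    print(y.round(3),radio(env.current_tool_pos()).round(4),(np.array(env.current_contact_force())-f0).round(2))
env.pause(.2)
c=env.capture("side");pickle.dump(c,open("side3.pkl","wb"))
cv2.imwrite("pics/side3.png",cv2.resize(c["pixels"][110:230,150:310,::-1],None,fx=4.6,fy=4.6,interpolation=cv2.INTER_CUBIC))
print(env.current_time())
```

```text
False
hit False [ 0.5575165  -0.08351265  0.09178962] [ 0.74 -0.06 -1.  ]
-0.052 [-0.0199 -0.0515  0.0922] [-0.03 -0.21  0.82]
-0.04 [-0.02   -0.0396  0.092 ] [ 0.03 -0.69 -0.29]
-0.028 [-0.02   -0.0277  0.092 ] [ 0.36 -1.01  0.73]
-0.016 [-0.02   -0.0156  0.092 ] [-0.21 -0.24 -0.29]
-0.004 [-0.02   -0.0036  0.092 ] [0.14 0.29 0.75]
0.008 [-0.02    0.0084  0.092 ] [-0.52 -1.34  0.25]
0.02 [-0.0199  0.0204  0.092 ] [ 0.34 -0.49 -0.17]
0.032 [-0.02    0.0324  0.092 ] [-0.06 -0.03 -0.3 ]
0.044 [-0.02    0.0444  0.092 ] [-0.22 -0.36 -0.15]
0.056 [-0.02    0.0564  0.092 ] [ 0.2  -0.12  0.34]
0.068 [-0.02    0.0684  0.092 ] [ 0.38 -0.36  0.24]
14.2
```

View pics/side3.png

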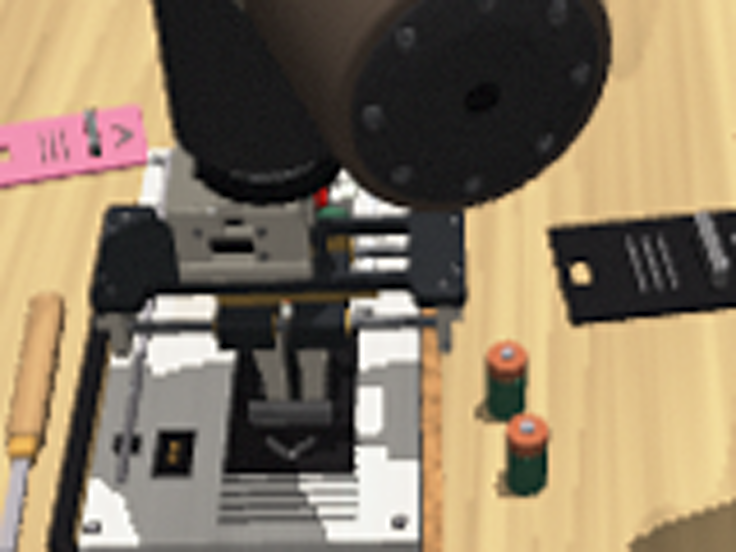

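The cover is out, with its leading edge at (290,471) and its ridge at (290,408) against the fingers. Next I'll measure it.

Run:
```python
from h import *
S=pickle.load(open("side3.pkl","rb"))
s=lambda x,y:((x+.5)/4.6-.5+150,(y+.5)/4.6-.5+110)
print([radio(plane(S,*s(*b),z)).round(4) for b,z in[((290,471),.087),((224,471),.087),((353,471),.087),((290,404),.099)]])
```

```text
[array([-0.0202,  0.1217,  0.087 ]), array([0.016 , 0.1207, 0.087 ]), array([-0.0547,  0.1227,  0.087 ]), array([-0.0192,  0.0823,  0.099 ])]
```

The cover centre is at y ≈ +62–64 mm, beyond the 54 mm needed, and square. Now I'll back off, lift and check.

Run:
```python
from h import *
from station import env
env.move_straight(W(-.02,.048,.092),v=.05)
env.move_straight(W(-.02,.048,.20),v=.15)
env.movep(W(-.02,-.30,.30),RB)
env.pause(.3)
print(env.current_time(),np.round(env.current_contact_force(),2))
for n in("side","top"):
    c=env.capture(n);pickle.dump(c,open(n+"4.pkl","wb"))
    cv2.imwrite(f"pics/{n}4.png",cv2.resize(c["pixels"][110:240,130:310,::-1],None,fx=4.4,fy=4.4,interpolation=cv2.INTER_CUBIC))
```

```text
17.275 [ 0.74 -0.14 -0.24]
```

View pics/side4.png

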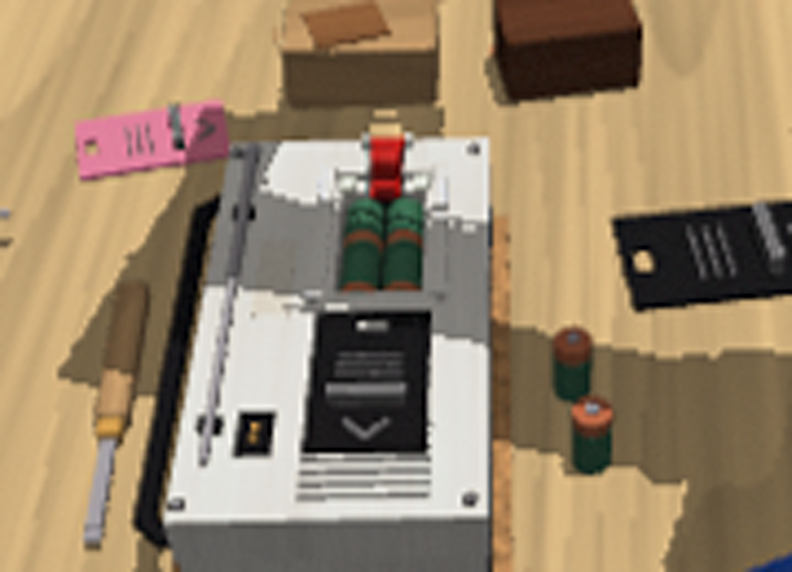

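View pics/top4.png

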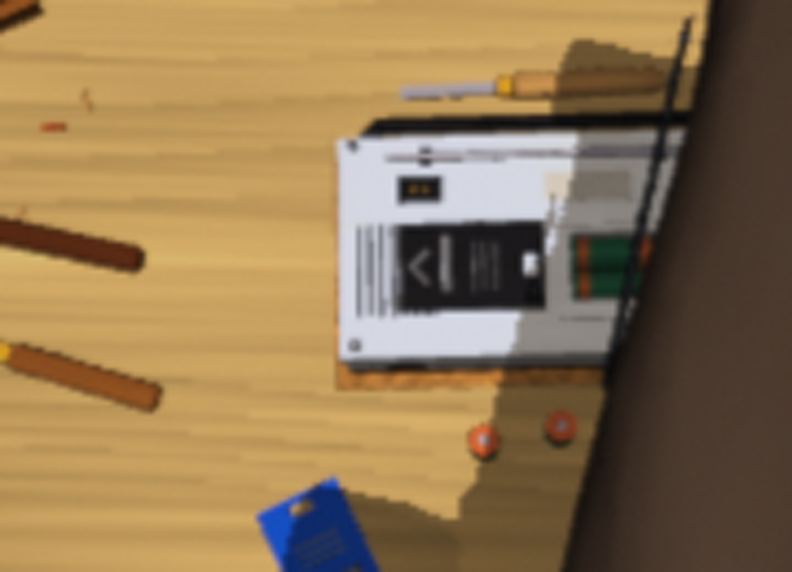

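The bay is open, with batteries visible at side (380,245). The cover lies flat and square at (368,385), and the tab is up at (387,165). One numeric check of cover position, flatness and tab height, then I'll hand in.

Run:
```python
from h import *
from station import env
S=pickle.load(open("side4.pkl","rb"));T=pickle.load(open("top4.pkl","rb"))
s=lambda x,y:((x+.5)/4.4-.5+130,(y+.5)/4.4-.5+110)
for a,b in[((303,452),(398,225)),((429,455),(402,311)),((432,312),(545,305)),((318,311),(542,224))]:
    p,g=two(S,s(*a),T,s(*b));print(radio(p).round(4),"gap",round(g*1e3,1))
m=masks(S)
def pts(k,x0,x1,y0,y1):
    v,u=np.nonzero(m[k]);X=np.array([np.add(ray(S,a,b)[0],ray(S,a,b)[1]*S["z_map"][b,a]) for a,b in zip(u,v)])
    q=np.array([radio(x) for x in X]);return q[(q[:,0]>x0)&(q[:,0]<x1)&(q[:,1]>y0)&(q[:,1]<y1)]
q=pts("black",-.05,.01,.01,.118); q=q[(q[:,2]<.094)]
co=np.linalg.lstsq(np.c_[q[:,:2],np.ones(len(q))],q[:,2],rcond=None)[0];print("slope",co[:2].round(3),"z",np.median(q[:,2]).round(4))
print("tab top z",pts("red",-.035,-.005,-.145,-.12)[:,2].max().round(4))
env.finish_job()
```

```text
[0.0172 0.1215 0.0871] gap 3.4
[-0.0531  0.1201  0.0813] gap 6.5
[-0.0526  0.0068  0.0871] gap 6.5
[0.0155 0.0067 0.0891] gap 1.4
slope [0.001 0.003] z 0.0886
tab top z 0.102
the job is handed in; nothing more can be done
```

I pressed the red tab with the shut fingertips until the force read about 7 N, and the cover sprang out about 13–15 mm. I then pushed the cover by its ridge out of the rails, backed off, moved the arm clear and handed the job in after about 17 s of the 38 s allowed.

**Final checks before hand-in:**
- **Cover:** its centre is at y ≈ +63 mm in the radio's frame, where at least +46 mm was needed. It lies flat, with a slope of no more than 0.003.
- **Cover height:** its top face measured about 0.0886 m against 0.087 m expected, within the calibration error.
- **Tab:** it is back up, its top at 0.102 m as at the start.
- **Bay and contact:** the batteries are in plain view in the open bay. The last force reading was below 1 N, with the arm clear of everything.
- **Bystanders:** I only looked at the ones in view. The spare batteries, the chisels in view and the blank looked unmoved. I did not measure any of them.

**Disagreement:** the rays from the two cameras missed each other by 1–6.5 mm at the cover corners, and one corner height came out at 0.081 m. The depth fit and the known sizes agree with the rest.

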